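Release a test bar from a left-hand clamp and lay it in the inspection rest

ROBOT

A 6-joint arm with a two-finger parallel gripper is mounted at the origin on the work surface. World frame = base frame: x ahead of the robot, y to its left, z up, the work surface at z = 0. Lengths are in m, angles in degrees, forces in N, time in s.
With the tool pointing down it reaches from about 0.25 to 0.725 m from the base axis. Payload 9.7 kg.
Tool frame: the origin (TCP) lies at the very end of the fingers, on their centre line; the grasp point (between the pads) lies 19 mm behind it; y points along the fingers, x is the direction in which the jaws open and shut, and the axes are right-handed (so a half turn about y gives the same grasp; the last joint's range is limited). The gripper opens to 85 mm and grips with 20 to 120 N. Pads are 22 mm wide; open, the fingers measure 114 mm over their backs; the gripper's body (76 mm by 85 mm) begins 54 mm behind the grasp point. The pads swing forward as they close: fully open they stand 13 mm farther back than shut.
Start: joints at [-67.265, 4.979, 10.078, 95.1, 0, 90], TCP at [0.213, -0.507, 0.231] pointing down, gripper open.
Joint ranges: [-179.16, 179.16], [-48.56, 103.87], [-65.8, 70.77], [-126.05, 130.52], [-82.76, 87.17], [-180, 180]. Speed limits (degrees/s): [127.2, 127.2, 147.25, 180, 180, 180].

INTERFACE

Orientations are given as [roll, pitch, yaw] about the fixed x, y, z axes, in that order (R = Rz(yaw) Ry(pitch) Rx(roll)).
In Python, from workcell import bot gives the robot as it stands.
- The arm moves only by the shell command python3 -m jog 'ROWS' [FORCE]. ROWS is JSON, a list of rows, each a list of 7 numbers: the closure, from 0 (fully open) to 1 (shut), then the shift along the world's x, y, z in units of 25 mm (1.0 is 25 mm), then the turn, a rotation vector about the world's x, y, z in units of 5 degrees (1.0 is 5 degrees). A call has 1 to 5 rows; each row is the pose to reach, as a shift and turn from the pose commanded when the call began; what a row does not reach only later rows make up. A row lasts 1/10 s, in which the tool goes at most 50 mm and 8.59 degrees, less where a joint would pass 70% of its speed; a pose out of reach is approached as far as the arm can. A call with a gripper value outside its range is refused whole. The fingers move at their own pace and stop on an object; FORCE is the grip in N (left out, the last holds). Time passes only in rows, so rows that repeat a pose let the fingers close. It gives the time, the measured TCP pose, the force and the opening at its end, in the units of the state.
- bot.get_obs(): the state, without advancing time (a new reading comes with each control period).
- bot.camera(name): name is "side" or "top" or "wrist"; returns (picture, depth): 480x640x3 uint8, red, green, blue; 480x640 float32, m along the optical axis (not along the pixel's ray), 0 where there is no reading.
- bot.camera_model(name): a dict with "fx", "fy", "cx", "cy" (pixels), "k1" (the pictures are not rectified: a ray, as slopes to the right and down, at radius r is drawn at 1 + k1 r^2 times it, then the intrinsics apply), "rvec" (rotation vector, rad) and "tvec" (3), from world to camera coordinates, as OpenCV has them; the wrist camera has in their place "tool_from_camera" (4x4, takes a point from camera to tool coordinates, whose origin is the TCP and whose axes are the tool frame's). Camera axes: x right, y down, z forward; pixel columns grow to the right and rows downward; lengths in m; the calibration is good to about 2 mm. A picture is of the moment at which its call begins: read the wrist's pose just before it. camera_model takes no time and is no camera call.
- bot.job_done(): hands the job in, once; it reports no verdict.
Trained networks look in the newest picture that a camera, given by its name, has taken for a name from the list of things; names that differ only in an ending like _2 or _b are one class to them, and where a whole thing is asked for, a point or a joint stands for the part that bears it (a point fixed in the world has none). Each returns a list of dicts, best first, with "conf" (0 to 1); they miss things now and then, are a little off and sometimes report something else, mostly with a low value. They report only what shows in the picture. A call takes as long as a camera call. They do not tell look-alikes from the thing itself.
- bot.regions_of(camera, label): "pixels" (480x640 bool, what is visible of it) and "point" ([row, column] in pixels, amid what is visible of it).
The state is a dict: "time": time; "q": joint angles; "qd": joint speeds; "joint_efforts": joint torques, N m; "ee_pos": TCP position; "tcp_rot": TCP orientation; "wrist_force": force on the tool from outside, world axes, zero at the start; "torque": the same for the moment, N m; "opening": finger opening in m.
Only numpy, scipy, OpenCV 4.12 (cv2) and the standard library are available. Lean on these libraries where they do the work, as an engineer would, in place of code of your own. Each camera call takes 0.05 s, during which the arm holds its last target. There are 200 camera calls.

TASK

Open the clamp right up by its black knob, which has a left-hand thread, so turn it clockwise, before moving the bar. Draw the white test bar out forwards by its free end, lay it flat on the bench and let go, then take it again by its middle, lower it into the two saddles of the steel inspection rest (do not drop it in), and let go so that it lies flat, home in both saddles. Leave the clamp open and everything else where it is.

Things in the scene. Friction and masses are not known exactly. Their poses are not given: they have to be found in the camera images.
- bar_center (a point): Centre (half-way up) of the loose white plastic test bar, a dumbbell 180 mm long, 16 mm thick: a flat tab 40 mm long, 36 mm wide at each end (tab middles 70 mm from the centre), a 100 mm waist 22 mm wide between. x along the bar, z up. It starts flat in the clamp, centre 38 mm above the bench, long axis along the clamp's x.
- bar: The same test bar, about 0.1 kg; origin at the middle of its underside. Both ends are alike: either way round is right in the rest.
- clamp: Grey and aluminium clamp, fixed to the bench, base 155 x 110 mm. Origin on the bench below the middle of the clamped bar; local -x is its open front, z up. The bar lies in a channel (floor 30 mm up, cheeks 46 mm up and 43 mm apart, x = -45 to +104 mm, closed at the back): only its front tab, x about -90 to -50 mm, sticks out in the air and can be gripped, across its width.
- bridge (a point): Middle of the top of the clamp's steel bridge, 82 mm up, at x = 35 mm of the clamp; 26 mm thick along x, 96 mm wide. It carries the vertical screw with the knob above and a shoe below that straddles the bar's waist and keeps the rear tab in. Once open, the bar comes out straight along the clamp's -x; after 80 mm its rear end is clear of the bridge and it may be lifted.
- knob (a joint): Turn of the clamp knob about its vertical axis, rad; grows clockwise seen from above. LEFT-HAND thread: clockwise loosens, and knob and shoe rise 2 mm per rad. 0 = tight stop, 3.0 = open stop; starts between 0 and 0.4. Turn it to 2.4 or more: the shoe is then clear of the bar. Friction about 0.12 N m; it stays where it is left.
- knob_grip (a point): Middle of the wing of the black plastic clamp knob, above the bridge: a bar 72 mm long, 16 mm thick, 28 mm high, top 12 mm above this point; only a round neck 16 mm thick is under the wing, and the bridge's top is 29 mm or more below this point. x along the wing (turns with the knob), z up. Grip it across its 16 mm, from above.
- rest_seat (a point): Where the bar's centre must finally be: the middle of the steel inspection rest, 38 mm above the bench. x along the rest (the bar's axis when laid in), z up. Two saddles, one for each tab, are centred 75 mm either side along x, their floors 30 mm above the bench. The 110 mm between them is open, so the bar is lowered in held by its waist.
- rest: The inspection rest, fixed to the bench: plate 220 x 90 x 12 mm, origin under its middle, x along it. Outward-leaning cheeks 45 mm high beside each saddle (about 44 mm apart at the floor, 50 mm or more at the top) bar the tabs' sides to fingers; end lugs 40 mm high, 190 mm apart. The bench between the rest and the clamp, x 0.36 to 0.62, is free for laying the bar down.
- rubber_ring: Bystander: black rubber ring 110 mm across; origin on its underside (tools: on the bench below their middle). Leave alone.
- weight: Bystander: steel knobbed weight 48 mm across, 66 mm high; origin on its underside (tools: on the bench below their middle). Leave alone.
- screwdriver: Bystander: screwdriver with black handle; origin on its underside (tools: on the bench below their middle). Leave alone.
- mug: Bystander: white mug 90 mm high; origin on its underside (tools: on the bench below their middle). Leave alone.
- parts_tray: Bystander: grey open tray 100 x 140 x 35 mm; origin on its underside (tools: on the bench below their middle). Leave alone.
- wrench: Bystander: steel wrench; origin on its underside (tools: on the bench below their middle). Leave alone.
Things that resemble listed ones, but are neither listed nor needed, are in the scene too. Leave any purple or turquoise look-alike of the clamp alone.

How it is judged:
By the outcome, as a careful person would: the job done as asked, in the order asked, and still so for the second after the job is handed in, with the robot touching nothing.
It also fails if it takes over 72 s, if anything falls off the work surface, if the arm or the gripper's body presses on something with over 40 N, if the wrist force passes 120 N, or if a joint passes its speed limit or range.

## Working session

There is one attempt and no reset: what is moved stays moved. The work goes in short steps, Python scripts to look and compute and a shell command to move; the robot and the scene stay as the last step left them, time stands still between calls to the robot, and variables do not carry over. Pictures are saved under pics/ and viewed, about 8 in all and at most 12, crops included, and the job is handed in when it is done.

```bash
mkdir -p pics
cat > h.py <<'E'
import numpy as np, cv2
from scipy.spatial.transform import Rotation as R
from workcell import bot
def cam(name):
    o=bot.get_obs(); im,d=bot.camera(name); m=bot.camera_model(name)
    T=np.eye(4)
    if name=="wrist":
        W=np.eye(4); W[:3,:3]=R.from_euler('xyz',o['tcp_rot'],degrees=True).as_matrix(); W[:3,3]=o['ee_pos']
        T=W@np.array(m['tool_from_camera'])
    else:
        Rm=cv2.Rodrigues(np.array(m['rvec'],float))[0]; T[:3,:3]=Rm.T; T[:3,3]=-Rm.T@np.array(m['tvec'],float).ravel()
    return im,d,m,T
def rays(m,uv):
    uv=np.atleast_2d(np.asarray(uv,float)); x=(uv-[m['cx'],m['cy']])/[m['fx'],m['fy']]; y=x.copy()
    for _ in range(15): y=x/(1+m['k1']*(y**2).sum(1,keepdims=True))
    return np.c_[y,np.ones(len(y))]
def world(m,T,d,uv):  # uv col,row
    uv=np.atleast_2d(uv).astype(int); z=d[uv[:,1],uv[:,0]]
    return (rays(m,uv)*z[:,None])@T[:3,:3].T+T[:3,3]
def onplane(m,T,uv,z):
    r=rays(m,uv)@T[:3,:3].T; return T[:3,3]+r*((z-T[2,3])/r[:,2:])
def proj(m,T,P):
    p=(np.atleast_2d(P)-T[:3,3])@T[:3,:3]; x=p[:,:2]/p[:,2:]; x=x*(1+m['k1']*(x**2).sum(1,keepdims=True))
    return x*[m['fx'],m['fy']]+[m['cx'],m['cy']]
def save(n,im): cv2.imwrite('pics/'+n,cv2.cvtColor(im,cv2.COLOR_RGB2BGR))
E
python3 - <<'E'
from h import *
print(bot.get_obs())
for c in ['top','side']:
    im,d,m,T=cam(c); save(c+'1.png',im); print(c,T.round(3).tolist(),m['fx'],m['k1'])
    for l in ['bar','clamp','knob','rest','bridge','parts_tray','mug']:
        for r in bot.regions_of(c,l)[:3]:
            px=r['pixels']; v,u=np.nonzero(px)
            P=world(m,T,d,np.c_[u,v]); P=P[d[v,u]>0]
            print(c,l,round(r['conf'],2),np.round(r['point']),len(u),np.median(P,0).round(3) if len(P) else '',P.min(0).round(3),P.max(0).round(3))
E
```

```text
{'time': 0.0, 'q': array([-6.72635370e+01,  5.00991910e+00,  1.00340365e+01,  9.51001716e+01,
        8.18063224e-04,  8.99991262e+01]), 'qd': array([-0.06063653,  0.06785028,  0.07231735,  0.12910654,  0.002099  ,
       -0.04329289]), 'joint_efforts': array([-2.10814993e-03, -5.20383489e+01,  4.64808869e+01,  1.59571128e-02,
       -1.99865185e-04,  3.79459254e-05]), 'ee_pos': array([ 0.21248295, -0.50703969,  0.23059067]), 'tcp_rot': array([-8.99991808e+01,  7.60542034e-02, -6.72626632e+01]), 'wrist_force': array([0.0522316 , 0.25307231, 0.4629956 ]), 'torque': array([-0.01143969, -0.02555902, -0.02227161]), 'opening': 0.08560681631607134}
top [[0.029, -0.989, 0.142, 0.344], [-1.0, -0.029, 0.003, -0.009], [0.001, -0.142, -0.99, 1.565], [0.0, 0.0, 0.0, 1.0]] 564.5553326046174 -0.08273541246984116
top bar 0.64 [258. 389.] 415 [ 0.524 -0.203  0.047] [ 0.478 -0.241  0.031] [ 0.656 -0.171  0.057]
top bar 0.2 [170. 333.] 1049 [ 0.773 -0.019  0.014] [ 0.718 -0.07  -0.006] [0.834 0.036 0.026]
top clamp 0.76 [334. 419.] 2313 [ 0.319 -0.273  0.034] [ 0.23  -0.362 -0.003] [ 0.406 -0.199  0.1
[... 1724 characters left out ...]
128]
side knob 0.9 [189. 440.] 325 [ 0.321 -0.273  0.115] [ 0.288 -0.477  0.   ] [ 0.376 -0.254  0.127]
side knob 0.48 [173. 332.] 259 [ 0.596 -0.215  0.117] [ 0.565 -0.34   0.003] [ 0.666 -0.198  0.127]
side rest 0.43 [174. 404.] 234 [ 0.463 -0.437  0.008] [ 0.388 -0.454 -0.001] [ 0.535 -0.419  0.012]
side bridge 0.98 [215. 441.] 2620 [ 0.314 -0.261  0.038] [ 0.228 -0.41  -0.001] [ 0.414 -0.194  0.127]
side bridge 0.89 [344. 378.] 4452 [0.306 0.175 0.035] [ 0.221  0.045 -0.002] [0.405 0.244 0.128]
side bridge 0.74 [197. 328.] 1999 [ 0.595 -0.197  0.045] [ 0.51  -0.412 -0.003] [ 0.717 -0.143  0.127]
side mug 0.94 [395. 163.] 2575 [0.613 0.448 0.059] [ 0.553  0.407 -0.004] [0.655 0.485 0.095]
```

Run:
```python
import cv2
a=cv2.imread('pics/top1.png')[130:430,120:540]; cv2.imwrite('pics/top1c.png',cv2.resize(a,None,fx=1.9,fy=1.9,interpolation=3))
```

```text
(no output)
```

View pics/top1c.png

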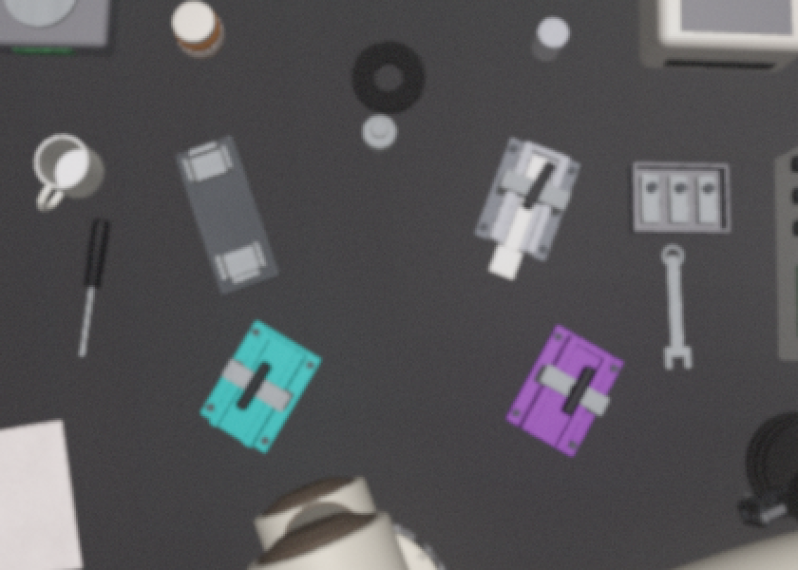

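View pics/side1.png

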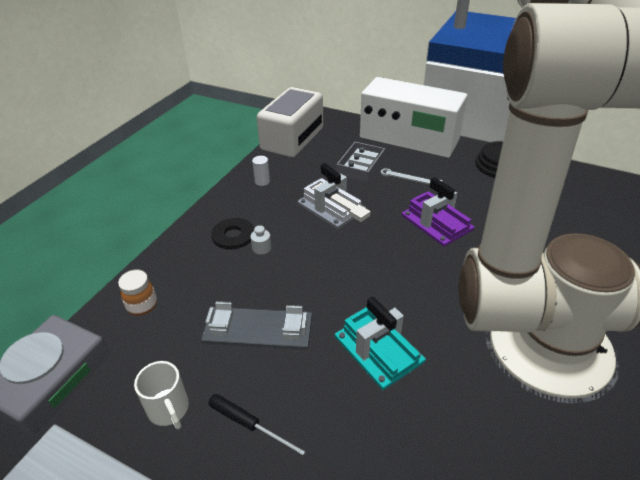

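Three clamps are in view. In the top picture, the turquoise one is at about (257,333) and the purple one at about (418,335); both are look-alikes. The third, at about (397,233), is grey and aluminium and holds the white bar, whose front tab shows at (386,268), so it fits the description. In the side picture it is at (328,197). The rest is at top (240,243). I'll go above the grey clamp for the close crop.

```bash
python3 -m jog '[[0,1.4,1.2,1,0,0,1.7],[0,2.9,2.4,2,0,0,3.4],[0,4.3,3.6,3,0,0,5.1],[0,5.8,4.8,3,0,0,6.8],[0,7.2,6,3,0,0,8.5]]'
python3 -m jog '[[0,1.4,1.2,0,0,0,1.7],[0,2.9,2.4,0,0,0,3.4],[0,4.3,3.6,0,0,0,5.1],[0,5.8,4.8,0,0,0,6.8],[0,6.6,6,0,0,0,8.5]]'
python3 -m jog '[[0,0,0,0,0,0,1.7],[0,0,0,0,0,0,3.4],[0,0,0,0,0,0,5.1],[0,0,0,0,0,0,6.8],[0,0,0,0,0,0,8]]'
python3 - <<'E'
from h import *
o=bot.get_obs(); print(o['q'].round(1),o['ee_pos'],o['tcp_rot'],o['time'])
im,d,m,T=cam('wrist'); print(T.round(3)); np.savez('w1.npz',im=im,d=d,T=T); save('w1.png',im)
for l in ['bar','knob','clamp']:
    for r in bot.regions_of('wrist',l)[:2]:
        v,u=np.nonzero(r['pixels']); P=world(m,T,d,np.c_[u,v]); P=P[d[v,u]>0]
        print(l,round(r['conf'],2),np.round(r['point']),len(u),np.median(P,0).round(4),P.min(0).round(3),P.max(0).round(3))
E
```

```text
time: 1.3
ee_pos: [0.3923, -0.3577, 0.3076]
tcp_rot: [-90.0, -0.1, -24.5]
wrist_force: [0.1, -0.1, 0.1]
opening: 0.0856
time: 1.8
ee_pos: [0.558, -0.207, 0.3052]
tcp_rot: [-90.0, 0.0, 18.1]
wrist_force: [1.1, -0.6, -0.3]
opening: 0.0854
time: 2.3
ee_pos: [0.5559, -0.2086, 0.3062]
tcp_rot: [-90.0, 0.0, 58.1]
wrist_force: [0.6, 0.4, 0.6]
opening: 0.0851
[-20.6  14.   28.9 104.9  -0.   11.4] [ 0.55594178 -0.20861688  0.30618482] [-8.99928974e+01  2.46018344e-03  5.80792598e+01] 2.3
[[ 0.53   0.804  0.27   0.488]
 [ 0.848 -0.502 -0.168 -0.165]
 [ 0.     0.318 -0.948  0.449]
 [ 0.     0.     0.     1.   ]]
bar 0.56 [159. 312.] 3380 [ 0.523  -0.1989  0.0464] [ 0.475 -0.256 -0.001] [ 0.661 -0.165  0.122]
knob 0.98 [26. 86.] 1947 [ 0.3376 -0.2843  0.1207] [ 0.312 -0.307  0.039] [ 0.357 -0.271  0.126]
knob 0.55 [253. 332.] 1406 [ 0.5932 -0.2203  0.1232] [ 0.565 -0.244  0.099] [ 0.631 -0.201  0.126]
clamp 0.97 [ 45. 134.] 13033 [ 0.3496 -0.2808  0.0452] [ 0.246 -0.366 -0.002] [ 0.414 -0.22   0.126]
clamp 0.58 [224. 331.] 11650 [ 0.5848 -0.2182  0.046 ] [ 0.507 -0.298 -0.   ] [ 0.695 -0.146  0.126]
```

View pics/w1.png

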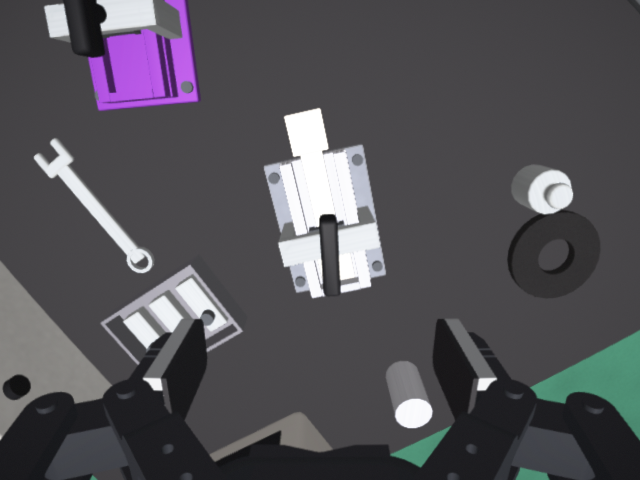

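The wrist view shows the grey clamp at (325,225), its knob wing from (328,218) to (332,293) and the white front tab at (306,131). Only the purple clamp is elsewhere in view, at top left. Next I fit the axes.

Run:
```python
from h import *
def rect(P):
    (c,s,a)=cv2.minAreaRect((P[:,:2]*1000).astype(np.float32)); 
    if s[0]<s[1]: s=s[::-1]; a+=90
    return np.round(c,1),np.round(s,1),round((a+90)%180-90,1)
for c in ['wrist','top','side']:
    im,d,m,T=cam(c); V,U=np.nonzero(d>0); P=world(m,T,d,np.c_[U,V])
    near=(abs(P[:,0]-.59)<.13)&(abs(P[:,1]+.22)<.1)
    g=im[V,U].mean(1)
    k=near&(P[:,2]>.112)&(P[:,2]<.135)
    Q=P[k]; print(c,'knob',k.sum(),np.median(Q[:,2]).round(4),rect(Q),Q.mean(0).round(4))
    uv=np.c_[U[k],V[k]]; Q=onplane(m,T,uv,.126); print('  rays@.126',rect(Q),Q.mean(0).round(4))
    # tab: in front of clamp
    b=near&(P[:,2]>.036)&(P[:,2]<.056)&(g>150)
    A=P[b]; ax=np.array([np.cos(np.radians(-20)),np.sin(np.radians(-20))])
    s=(A[:,:2]-[.595,-.22])@ax; f=A[(s<-.082)]
    print('  tab',len(f),rect(f) if len(f)>9 else '',np.median(f,0).round(4), 'smin',s.min().round(3))
    br=near&(P[:,2]>.074)&(P[:,2]<.09); print('  bridge',br.sum(),rect(P[br]) if br.sum()>9 else '',P[br][:,2].mean())
    # base plate outline
    bs=near&(P[:,2]>.008)&(P[:,2]<.06); print('  base',rect(P[bs]))
```

```text
wrist knob 1430 0.1232 (array([ 598.4, -223. ]), array([71.1, 16. ]), -28.4) [ 0.5962 -0.2218  0.1228]
  rays@.126 (array([ 596. , -221.8]), array([73. , 15.7]), -28.4) [ 0.5951 -0.2213  0.126 ]
  tab 1486 (array([ 499.2, -187.4]), array([38.4, 36.1]), -20.0) [ 0.499  -0.1871  0.0464] smin -0.12
  bridge 2198 (array([ 598.9, -223.3]), array([96. , 26.9]), 70.2) 0.08195707276856723
  base (array([ 575.1, -214.9]), array([200.2, 110.3]), -19.6)
top knob 10 0.1239 (array([ 578.2, -208.1]), array([19.5,  3.3]), -19.7) [ 0.5757 -0.2068  0.1233]
  rays@.126 (array([ 577.6, -207.9]), array([22.5,  3.7]), -22.3) [ 0.5752 -0.2064  0.126 ]
  tab 10 (array([ 514.4, -178.9]), array([15.3,  3.2]), -22.6) [ 0.5148 -0.1791  0.0452] smin -0.097
  bridge 132 (array([ 607.5, -199.1]), array([37.8, 27.5]), 71.3) 0.08299389383130566
  base (array([ 609.4, -165.1]), array([249.3, 110.2]), -18.7)
side knob 158 0.123 (array([ 598.3, -220.3]), array([74.7, 17.6]), -29.2) [ 0.5972 -0.217   0.1216]
  rays@.126 (array([ 594.9, -210.4]), array([83.1, 25.1]), -28.5) [ 0.5944 -0.2112  0.126 ]
  tab 140 (array([ 499.2, -185.6]), array([39.7, 37.3]), -18.6) [ 0.4992 -0.1862  0.0474] smin -0.121
  bridge 214 (array([ 599.6, -220.7]), array([98.6, 28.1]), 69.8) 0.08176506497802548
  base (array([ 575.9, -210.9]), array([202.4, 111.7]), -18.5)
```

Knob: centre (0.598,-0.2225), top z 0.124, wing yaw -28.4°. Clamp yaw is -19.8°. The bridge at 0.082, the bar top at 0.046 and the tab 36 mm wide all fit the text. Now I grip the knob.

```bash
python3 -m jog '[[0,0.6,-0.2,-1.6,0,0,0.3],[0,1.2,-0.4,-3.2,0,0,0.7],[0,1.7,-0.56,-4.8,0,0,0.7],[0,1.7,-0.56,-6.4,0,0,0.7],[0,1.7,-0.56,-7.4,0,0,0.7]]'
python3 -m jog '[[0,0,0,-0.5,0,0,0],[0,0,0,-1,0,0,0],[0.3,0,0,-1.02,0,0,0],[0.8,0,0,-1.02,0,0,0],[1,0,0,-1.02,0,0,0]]' 40
python3 -m jog '[[1,0,0,0,0,0,0],[1,0,0,0,0,0,0],[1,0,0,0,0,0,0]]' 40
python3 -c "
from workcell import bot;o=bot.get_obs();print(o['q'].round(1),o['torque'])"
```

```text
time: 3.15
ee_pos: [0.5974, -0.2223, 0.1174]
tcp_rot: [-89.8, 0.0, 61.2]
wrist_force: [-0.6, 0.2, 0.8]
opening: 0.0852
time: 3.65
ee_pos: [0.599, -0.223, 0.0974]
tcp_rot: [-90.1, -0.0, 61.2]
wrist_force: [0.2, 0.1, 1.6]
opening: 0.0438
time: 3.95
ee_pos: [0.5984, -0.2237, 0.0969]
tcp_rot: [-90.1, 0.1, 61.2]
wrist_force: [-2.5, -4.0, 4.4]
opening: 0.0152
[-20.4  16.5   8.5  81.9  -0.1   8.3] [-0.78447132  0.55398234  0.07420537]
```

Gripped at 15.2 mm. I turn clockwise, which is negative about z, and rise with the thread.

```bash
python3 -m jog '[[1,0,0,0.01,0,0,-1.6],[1,0,0,0.02,0,0,-3.2],[1,0,0,0.03,0,0,-4.8],[1,0,0,0.045,0,0,-6.4],[1,0,0,0.06,0,0,-8]]' 40
python3 -c "
from workcell import bot;o=bot.get_obs();print(o['q'].round(1),o['torque'])"
python3 -m jog '[[1,0,0,0.01,0,0,-1.6],[1,0,0,0.02,0,0,-3.2],[1,0,0,0.03,0,0,-4.8],[1,0,0,0.045,0,0,-6.4],[1,0,0,0.06,0,0,-8]]' 40
python3 -c "
from workcell import bot;o=bot.get_obs();print(o['q'].round(1),o['torque'])"
```

```text
time: 4.45
ee_pos: [0.5985, -0.2237, 0.0983]
tcp_rot: [-90.1, -0.0, 20.9]
wrist_force: [-1.2, -4.1, 3.1]
opening: 0.0155
[-20.5  16.5   8.7  82.1  -0.1  48.7] [-0.95195304  0.29518317  0.13540128]
time: 4.95
ee_pos: [0.5985, -0.2239, 0.0997]
tcp_rot: [-90.1, -0.1, -19.1]
wrist_force: [-1.3, -5.3, 1.9]
opening: 0.015
[-20.5  16.5   8.8  82.2  -0.1  88.7] [-1.17642657  0.18793582  0.09770804]
```

```bash
python3 -m jog '[[1,0,0,0.01,0,0,-1.6],[1,0,0,0.02,0,0,-3.2],[1,0,0,0.03,0,0,-4.8],[1,0,0,0.045,0,0,-6.4],[1,0,0,0.06,0,0,-8]]' 40
python3 -c "
from workcell import bot;o=bot.get_obs();print(o['q'].round(1),o['torque'])"
python3 -m jog '[[1,0,0,0.01,0,0,-1.5],[1,0,0,0.02,0,0,-3],[1,0,0,0.03,0,0,-4.2],[1,0,0,0.04,0,0,-5.2],[1,0,0,0.05,0,0,-6]]' 40
python3 -c "
from workcell import bot;o=bot.get_obs();print(o['q'].round(1),o['torque'])"
```

```text
time: 5.45
ee_pos: [0.5984, -0.2241, 0.1012]
tcp_rot: [-90.0, -0.2, -59.1]
wrist_force: [-1.9, -6.3, 2.0]
opening: 0.0149
[-2.050e+01  1.650e+01  8.900e+00  8.240e+01 -1.000e-01  1.287e+02] [-1.43343039  0.31682939  0.14421595]
time: 5.95
ee_pos: [0.5983, -0.2241, 0.1022]
tcp_rot: [-90.0, -0.2, -89.0]
wrist_force: [-1.7, -6.4, -0.5]
opening: 0.0153
[-2.050e+01  1.650e+01  9.100e+00  8.250e+01 -1.000e-01  1.585e+02] [-1.49495525  0.40333575  0.11611944]
```

No stop felt after 150° (2.6 rad), and the torque stayed at friction level. I add a little more, then release and rise.

```bash
python3 -m jog '[[1,0,0,0.01,0,0,-0.7],[1,0,0,0.01,0,0,-1.4],[1,0,0,0.02,0,0,-1.8]]' 40
python3 -c "
from workcell import bot;o=bot.get_obs();print(o['q'].round(1),o['torque'])"
python3 -m jog '[[0,0,0,0,0,0,0],[0,0,0,0,0,0,0],[0,0,0,0,0,0,0],[0,0,0,0.6,0,0,0],[0,0,0,1.6,0,0,0]]'
python3 -m jog '[[0,-1,0.4,1.5,0,0,1.7],[0,-2,0.8,3,0,0,3.4],[0,-3,1.1,4,0,0,5.1],[0,-4,1.4,4,0,0,6.8],[0,-4,1.4,4,0,0,8.5]]'
python3 -m jog '[[0,0,0,0,0,0,1.7],[0,0,0,0,0,0,3.4],[0,0,0,0,0,0,5.1],[0,0,0,0,0,0,6.8],[0,0,0,0,0,0,8.5]]'
python3 -m jog '[[0,0,0,0,0,0,1.7],[0,0,0,0,0,0,3.4],[0,0,0,0,0,0,5.1],[0,0,0,0,0,0,6.8],[0,0,0,0,0,0,8.5]]'
python3 -m jog '[[0,0,0,0,0,0,1.7],[0,0,0,0,0,0,3.4],[0,0,0,0,0,0,5.1],[0,0,0,0,0,0,6.8],[0,0,0,0,0,0,8.2]]'
cat >> h.py <<'E'
def rect(P):
    (c,s,a)=cv2.minAreaRect((P[:,:2]*1000).astype(np.float32))
    if s[0]<s[1]: s=s[::-1]; a+=90
    return np.round(c,1),np.round(s,1),round((a+90)%180-90,1)
def cloud(c):
    im,d,m,T=cam(c); V,U=np.nonzero(d>0); return im,m,T,np.c_[U,V],world(m,T,d,np.c_[U,V]),im[V,U].mean(1)
E
python3 - <<'E'
from h import *
o=bot.get_obs(); print(o['q'].round(1),o['time'])
im,m,T,uv,P,g=cloud('wrist'); save('w2.png',im)
near=(abs(P[:,0]-.58)<.14)&(abs(P[:,1]+.21)<.11)
k=near&(P[:,2]>.115)&(P[:,2]<.14); Q=P[k]; print('knob',rect(Q),np.percentile(Q[:,2],[10,50,90]))
ax=np.array([np.cos(np.radians(-20)),np.sin(np.radians(-20))]); s=(P[:,:2]-[.5985,-.2225])@ax
b=near&(P[:,2]>.036)&(P[:,2]<.056)&(g>150)&(s<-.083); print('tab',rect(P[b]),np.median(P[b],0).round(4))
E
```

```text
time: 6.25
ee_pos: [0.5982, -0.2241, 0.1025]
tcp_rot: [-90.0, -0.2, -98.0]
wrist_force: [-0.9, -6.2, -0.5]
opening: 0.0149
[-20.5  16.5   9.1  82.5  -0.2 167.5] [-1.47812544  0.31519991  0.09999812]
time: 6.75
ee_pos: [0.5976, -0.2222, 0.1417]
tcp_rot: [-90.2, 0.0, -97.7]
wrist_force: [1.0, 0.6, 1.6]
opening: 0.085
time: 7.25
ee_pos: [0.4967, -0.1871, 0.2456]
tcp_rot: [-89.9, -0.2, -54.9]
wrist_force: [0.4, -0.0, 0.5]
opening: 0.0854
time: 7.75
ee_pos: [0.4984, -0.1875, 0.2434]
tcp_rot: [-90.0, -0.1, -12.4]
wrist_force: [-0.3, 0.3, 0.7]
opening: 0.0857
time: 8.25
ee_pos: [0.4984, -0.1876, 0.2434]
tcp_rot: [-90.1, -0.1, 30.1]
wrist_force: [1.1, 0.3, -0.2]
opening: 0.0854
time: 8.75
ee_pos: [0.4984, -0.1876, 0.2434]
tcp_rot: [-90.1, -0.0, 71.1]
wrist_force: [-0.5, 0.1, -0.6]
opening: 0.085
[-20.6   2.8   9.1  96.3   0.   -1.7] 8.75
knob (array([ 598.5, -223.5]), array([72.6, 16.2]), -7.6) [0.12313538 0.12881102 0.12987271]
tab (array([ 500.9, -187.7]), array([41.3, 35.3]), -19.8) [ 0.4997 -0.1875  0.0464]
```

The knob has turned 159° (2.78 rad) and risen 5.6 mm, so the clamp is open. Now the tab: high grip with TCP z about 0.03, so the bar can later lie flat.

```bash
python3 -m jog '[[0,0.06,0,-1.8,0,0,-0.2],[0,0.06,0,-3.6,0,0,-0.2],[0,0.06,0,-5.4,0,0,-0.2],[0,0.06,0,-7.2,0,0,-0.2],[0,0.06,0,-8,0,0,-0.2]]'
python3 -m jog '[[0,0,0,-0.25,0,0,0],[0,0,0,-0.5,0,0,0],[0.3,0,0,-0.52,0,0,0],[1,0,0,-0.52,0,0,0],[1,0,0,-0.52,0,0,0]]' 60
python3 -m jog '[[1,0,0,0,0,0,0],[1,0,0,0,0,0,0],[1,0,0,0,0,0,0]]' 60
```

```text
time: 9.3
ee_pos: [0.4982, -0.187, 0.0387]
tcp_rot: [-89.8, -0.0, 69.6]
wrist_force: [-1.0, -0.1, 0.5]
opening: 0.0855
time: 9.8
ee_pos: [0.5006, -0.188, 0.0303]
tcp_rot: [-90.1, 0.0, 69.7]
wrist_force: [0.6, 0.5, -0.2]
opening: 0.0442
time: 10.1
ee_pos: [0.5005, -0.1879, 0.0303]
tcp_rot: [-90.1, -0.0, 69.7]
wrist_force: [-0.7, -0.0, 4.7]
opening: 0.0343
```

```bash
python3 -m jog '[[1,-0.3,0.11,0,0,0,0],[1,-0.9,0.32,0,0,0,0],[1,-1.5,0.54,0,0,0,0],[1,-2.1,0.76,0,0,0,0],[1,-2.6,0.94,0,0,0,0]]' 60
python3 -m jog '[[1,-0.5,0.18,0,0,0,0],[1,-1,0.36,0,0,0,0],[1,-1.15,0.41,0,0,0,0],[1,-1.15,0.41,0,0,0,0]]' 60
python3 - <<'E'
from h import *
im,m,T,uv,P,g=cloud('side'); save('s2.png',cv2.resize(im[120:300,240:500],None,fx=2.5,fy=2.5))
o=bot.get_obs(); print(o['time'],o['opening'],o['wrist_force'],o['torque'])
E
```

```text
time: 10.6
ee_pos: [0.4345, -0.164, 0.0296]
tcp_rot: [-90.1, 0.0, 69.7]
wrist_force: [0.9, 0.1, 1.5]
opening: 0.0345
time: 11.0
ee_pos: [0.4058, -0.1538, 0.0293]
tcp_rot: [-90.0, -0.0, 69.7]
wrist_force: [-0.8, 0.6, 1.6]
opening: 0.0345
11.05 0.034251070266314826 [-1.84734375  0.12164606  2.19085606] [0.04676775 0.03010383 0.03019549]
```

View pics/s2.png

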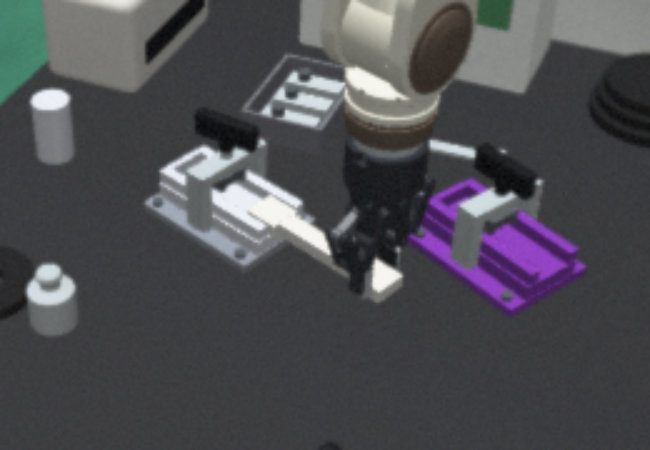

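The bar came with the gripper. Its rear tab, at crop (268,210), is well in front of the bridge, and the clamp is unmoved. I lift, swing and lay it at about (0.51, 0).

```bash
python3 -m jog '[[1,0,0,0.8,0,0,0],[1,0,0,1.8,0,0,0],[1,0.1,0.8,2.6,0,0,0.5],[1,0.4,2,2.8,0,0,1.3],[1,0.7,3.2,2.8,0,0,2.2]]' 60
python3 -m jog '[[1,0.35,1.2,0,0,0,0.9],[1,0.7,2.4,0,0,0,1.8],[1,0.7,2.95,-0.7,0,0,1.8],[1,0.7,2.95,-1.5,0,0,1.8],[1,0.7,2.95,-2.2,0,0,1.8]]' 60
python3 -m jog '[[1,0,0,-0.6,0,0,0],[1,0,0,-1,0,0,0],[1,0,0,-1.4,0,0,0],[1,0,0,-1.5,0,0,0],[1,0,0,-1.5,0,0,0]]' 60
```

```text
time: 11.55
ee_pos: [0.4245, -0.0734, 0.0998]
tcp_rot: [-90.1, 0.0, 80.8]
wrist_force: [0.6, -0.3, -1.1]
opening: 0.0346
time: 12.05
ee_pos: [0.4411, 0.0005, 0.0426]
tcp_rot: [-89.9, -0.0, 89.8]
wrist_force: [0.6, -0.0, -0.9]
opening: 0.0347
time: 12.55
ee_pos: [0.4411, -0.0002, 0.0064]
tcp_rot: [-90.0, -0.0, 89.7]
wrist_force: [-0.8, 0.6, -1.2]
opening: 0.0342
```

```bash
python3 -m jog '[[1,0,0,-0.1,0,0,0],[1,0,0,-0.15,0,0,0],[1,0,0,-0.18,0,0,0],[1,0,0,-0.18,0,0,0]]' 60
python3 - <<'E'
from h import *
im,m,T,uv,P,g=cloud('wrist'); save('w3.png',im)
b=(abs(P[:,1])<.06)&(P[:,0]>.4)&(P[:,0]<.62)&(P[:,2]<.05)&(P[:,2]>.009)&(g>120)
Q=P[b]; print(len(Q))
for a in np.arange(.42,.62,.02):
    q=Q[abs(Q[:,0]-a)<.01]
    if len(q)>20: print(round(a,2),len(q),np.percentile(q[:,2],[50,90]).round(4),q[:,1].min().round(3),q[:,1].max().round(3))
E
```

```text
time: 12.95
ee_pos: [0.4412, -0.0002, 0.0021]
tcp_rot: [-90.0, -0.0, 89.7]
wrist_force: [-1.1, -0.2, -0.9]
opening: 0.0345
13951
0.42 3387 [0.0179 0.0188] -0.018 0.02
0.44 4851 [0.0182 0.0192] -0.023 0.024
0.46 3277 [0.0181 0.0188] -0.019 0.02
0.48 2114 [0.018  0.0187] -0.011 0.011
0.5 322 [0.0179 0.0185] -0.011 0.011
```

Level, about 2 mm off the bench. I lower the rest of the way, release, rise and look at the bar, then at the rest.

```bash
python3 -m jog '[[1,0,0,-0.04,0,0,0],[1,0,0,-0.07,0,0,0],[1,0,0,-0.07,0,0,0]]' 60
python3 -m jog '[[0,0,0,0,0,0,0],[0,0,0,0,0,0,0],[0,0,0,0.1,0,0,0],[0,0,0,0.8,0,0,0],[0,0,0,2,0,0,0]]'
python3 -m jog '[[0,0.8,1,1.5,0,0,0],[0,1.6,2,3,0,0,0],[0,2.4,3,4.5,0,0,0],[0,2.4,4,6,0,0,0],[0,2.4,4.4,7.5,0,0,0]]'
python3 -m jog '[[0,0,0,0.5,0,0,1],[0,0,0,1,0,0,2],[0,0,0,1,0,0,2.4],[0,0,0,1,0,0,2.4]]'
python3 - <<'E'
from h import *
o=bot.get_obs(); print(o['ee_pos'],o['q'].round(1),o['time'])
im,m,T,uv,P,g=cloud('wrist'); save('w4.png',im); np.savez('w4.npz',P=P,g=g,uv=uv)
b=(P[:,0]>.38)&(P[:,0]<.64)&(abs(P[:,1])<.08)&(P[:,2]>.008)&(P[:,2]<.03)&(g>120); print('bar',rect(P[b]),np.median(P[b],0).round(4))
r=(P[:,0]>.40)&(P[:,0]<.70)&(P[:,1]>.1)&(P[:,1]<.33)&(P[:,2]>.006)&(P[:,2]<.06); print('rest',rect(P[r]))
for z0,z1 in [(.008,.016),(.025,.033),(.034,.05)]:
    q=P[r&(P[:,2]>z0)&(P[:,2]<z1)]; print(z0,len(q),rect(q),np.median(q[:,2]))
E
```

```text
time: 13.3
ee_pos: [0.4412, -0.0002, 0.0004]
tcp_rot: [-90.0, 0.0, 89.7]
wrist_force: [-0.1, 0.2, 0.9]
opening: 0.0344
time: 13.8
ee_pos: [0.4398, -0.0002, 0.0494]
tcp_rot: [-89.8, 0.0, 89.7]
wrist_force: [1.0, -0.0, 0.6]
opening: 0.0857
time: 14.3
ee_pos: [0.5012, 0.1116, 0.2391]
tcp_rot: [-90.0, -0.0, 89.8]
wrist_force: [0.7, 0.2, -0.4]
opening: 0.0857
time: 14.7
ee_pos: [0.5013, 0.1099, 0.2632]
tcp_rot: [-90.0, 0.0, 101.8]
wrist_force: [0.5, -0.3, -0.9]
opening: 0.0857
[0.50130954 0.10991501 0.26324083] [12.4  0.7  9.2 98.5 -0.   0.6] 14.7
bar (array([5.106e+02, 2.000e-01]), array([179.8,  36.6]), -0.5) [0.4988 0.0008 0.0164]
rest (array([531.5, 206.9]), array([282.4,  90.9]), 21.0)
0.008 10859 (array([531.5, 206.9]), array([282.3,  90.6]), 21.1) 0.012458471169277119
0.025 3101 (array([559.4, 217.4]), array([201.6,  62.4]), 21.1) 0.030558536047317897
0.034 1655 (array([561. , 217.8]), array([204.8,  64.6]), 21.0) 0.041096378488746865
```

View pics/w4.png

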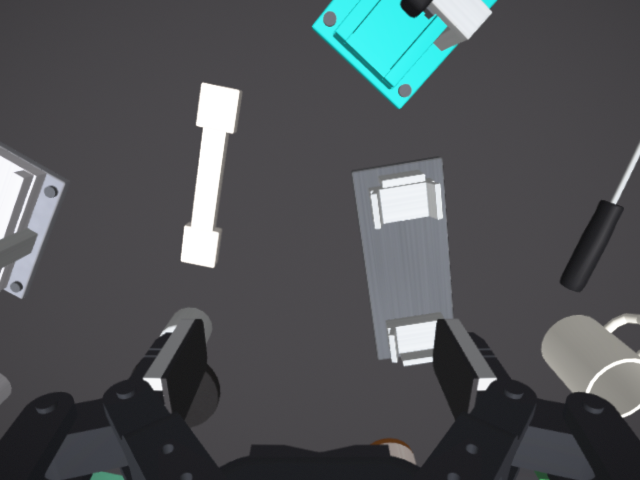

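The bar lies flat at (0.5106, 0.0002), yaw -0.5°, top at 0.0164; it shows at (210,175). The rest is at (405,260), with its far saddle half hidden by a finger, so I take a second wrist view plus the top camera.

```bash
python3 -m jog '[[0,1.2,1.2,0,0,0,0],[0,2.4,2.4,0,0,0,0],[0,3,3.2,0,0,0,0],[0,3,3.2,0,0,0,0]]'
python3 - <<'E'
from h import *
o=bot.get_obs(); print(o['ee_pos'],o['time'])
for c in ['wrist','top']:
    im,m,T,uv,P,g=cloud(c); save('w5.png',im) if c=='wrist' else 0
    r=(abs(P[:,0]-.558)<.15)&(abs(P[:,1]-.217)<.13)
    if c=='wrist': r&=(uv[:,1]<420)
    a=np.radians(21); ax=np.array([np.cos(a),np.sin(a)]); ay=np.array([-ax[1],ax[0]]); L=(P[:,:2]-[.558,.217]); s=L@ax; t=L@ay
    r&=(abs(s)<.125)&(abs(t)<.06)
    for n,k in [('plate',(P[:,2]>.008)&(P[:,2]<.016)),('floors',(P[:,2]>.0265)&(P[:,2]<.0345)),('cheeks',(P[:,2]>.036)&(P[:,2]<.06)),('all',(P[:,2]>.008))]:
        q=r&k; print(c,n,q.sum(),rect(P[q]),np.median(P[q][:,2]).round(4),'s',np.percentile(s[q],[.5,99.5]).round(4),'t',np.percentile(t[q],[.5,99.5]).round(4))
    for sg in (-1,1):
        q=r&(P[:,2]>.0265)&(P[:,2]<.0335)&(abs(s*sg-.075)<.016)&(abs(t)<.03); print('  floor',sg,q.sum(),np.percentile(t[q],[1,99]).round(4),t[q].mean().round(4))
E
```

```text
time: 15.15
ee_pos: [0.5772, 0.1918, 0.2605]
tcp_rot: [-89.8, 0.0, 101.8]
wrist_force: [-0.0, -0.8, -0.8]
opening: 0.0858
[0.5771789  0.19178082 0.26047962] 15.15
wrist plate 13976 (array([560.1, 218.2]), array([219.7,  90.7]), 21.4) 0.0124 s [-0.1064  0.1098] t [-0.0447  0.0448]
wrist floors 3869 (array([560.3, 218.6]), array([191. ,  61.7]), 20.7) 0.0304 s [-0.0923  0.0978] t [-0.024   0.0248]
wrist cheeks 2208 (array([560.4, 218.1]), array([203.3,  64.8]), 21.3) 0.0421 s [-0.0987  0.1038] t [-0.0324  0.0326]
wrist all 29037 (array([562.9, 211.3]), array([219.7, 105.6]), 21.5) 0.029 s [-0.1057  0.1074] t [-0.0445  0.0444]
  floor -1 1865 [-0.023   0.0221] -0.0003
  floor 1 1442 [-0.0231  0.0244] 0.0008
top plate 111 (array([546.4, 161.7]), array([174.5,  14.9]), 24.7) 0.0116 s [-0.1121  0.0553] t [-0.0538 -0.0353]
  return _methods._mean(a, axis=axis, dtype=dtype,
  ret = ret.dtype.type(ret / rcount)
Traceback (most recent call last):
IndexError: index -1 is out of bounds for axis 0 with size 0
```

View pics/w5.png

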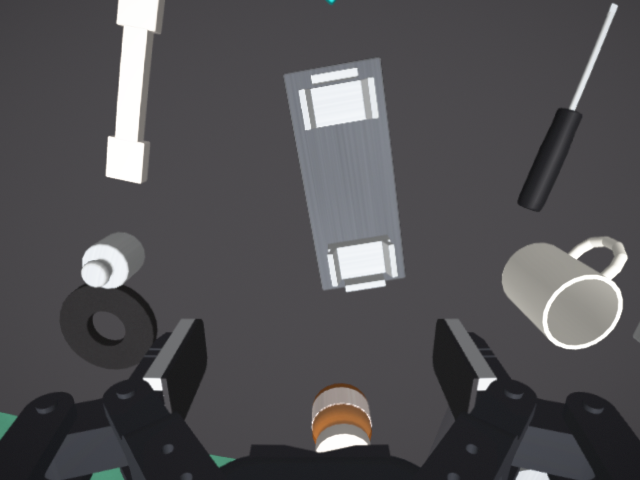

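The rest is fully seen: centre (0.5603, 0.2182), yaw 21.3°, floors at 0.030, length 220. Saddles are at (338,103) and (362,260). Now I grasp the bar's waist.

```bash
python3 -m jog '[[0,-0.6,-1.6,0,0,0,-0.8],[0,-1.2,-3.2,-1,0,0,-1.6],[0,-1.8,-4.8,-2,0,0,-2.46],[0,-2.3,-6.4,-3,0,0,-2.46],[0,-2.66,-7.66,-4,0,0,-2.46]]'
python3 -m jog '[[0,0,0,-1.6,0,0,0],[0,0,0,-3.2,0,0,0],[0,0,0,-4.8,0,0,0],[0,0,0,-5.6,0,0,0],[0,0,0,-5.6,0,0,0]]'
python3 - <<'E'
from h import *
im,m,T,uv,P,g=cloud('wrist')
o=bot.get_obs(); print(o['ee_pos'],o['tcp_rot'])
b=(abs(P[:,0]-.5106)<.04)&(abs(P[:,1])<.03)&(P[:,2]>.01)&(P[:,2]<.03)&(g>120)
q=P[b]; print(len(q),np.median(q,0),np.percentile(q[:,1],[1,99]),q[:,0].min(),q[:,0].max())
E
```

```text
time: 15.75
ee_pos: [0.5077, -0.0042, 0.1625]
tcp_rot: [-90.1, 0.0, 89.3]
wrist_force: [1.4, -1.1, 1.1]
opening: 0.0857
time: 16.25
ee_pos: [0.5067, -0.0024, 0.0201]
tcp_rot: [-89.7, 0.0, 89.3]
wrist_force: [-1.1, 0.6, -0.3]
opening: 0.0853
[ 0.50820219 -0.00227586  0.02240863] [-8.99012642e+01  6.41060025e-03  8.93639666e+01]
9007 [ 5.05803562e-01 -1.06461252e-04  1.64095049e-02] [-0.0107536   0.01058615] 0.47060099933025734 0.5505985070493167
```

```bash
python3 -m jog '[[0,0.1,0.09,-0.4,0,0,0],[0,0.1,0.09,-0.72,0,0,0],[0,0.1,0.09,-0.72,0,0,0]]'
python3 -m jog '[[0.5,0,0,0,0,0,0],[1,0,0,0,0,0,0],[1,0,0,0,0,0,0],[1,0,0,0,0,0,0],[1,0,0,0,0,0,0]]' 60
python3 -m jog '[[1,0,0,0,0,0,0],[1,0,0,0,0,0,0]]' 60
```

```text
time: 16.6
ee_pos: [0.512, 0.0006, 0.0043]
tcp_rot: [-90.0, 0.0, 89.4]
wrist_force: [-0.9, 0.4, -0.3]
opening: 0.0852
time: 17.1
ee_pos: [0.5125, 0.0006, 0.0053]
tcp_rot: [-90.0, -0.0, 89.4]
wrist_force: [-0.1, -1.3, -1.1]
opening: 0.0203
time: 17.3
ee_pos: [0.5124, 0.0006, 0.0052]
tcp_rot: [-90.0, -0.0, 89.4]
wrist_force: [-0.8, 0.3, 6.2]
opening: 0.02
```

```bash
python3 -m jog '[[1,0,0,1,0,0,0],[1,0,0,2.4,0,0,0],[1,0.2,0.9,3.8,0,0,0.8],[1,0.6,2.4,4,0,0,1.8],[1,1,4,4,0,0,2.8]]' 60
python3 -m jog '[[1,0.35,1.6,0,0,0,0.8],[1,0.7,3.2,0,0,0,1.58],[1,0.98,4.6,0,0,0,1.58],[1,0.98,4.73,0,0,0,1.58],[1,0.98,4.73,0,0,0,1.58]]' 60
cat > chk.py <<'E'
from h import *
o=bot.get_obs(); print(o['time'],o['ee_pos'].round(4),o['tcp_rot'].round(2),o['opening'],o['wrist_force'].round(1))
im,m,T,uv,P,g=cloud('wrist'); save('chk.png',im)
z=o['ee_pos'][2]; L=P[:,:2]-o['ee_pos'][:2]; a=np.radians(o['tcp_rot'][2]-90); ax=np.array([np.cos(a),np.sin(a)]); s=L@ax; t=L@[-ax[1],ax[0]]
b=(abs(P[:,2]-z-.011)<.007)&(g>120)&(s<-.015)&(s>-.12)&(abs(t)<.024)
q=P[b]; print('bar',b.sum(),'s',np.percentile(s[b],[.3,99]).round(4))
for lo,hi in [(-.088,-.055),(-.045,-.02)]:
    c=b&(s>lo)&(s<hi); print(lo,np.percentile(t[c],[1,99]).round(4),np.median(P[c][:,2]).round(4))
k=b&(s<-.055); print('tabrect',rect(P[k]))
E
python3 chk.py
```

```text
time: 17.8
ee_pos: [0.5381, 0.1013, 0.1064]
tcp_rot: [-90.2, 0.0, 103.5]
wrist_force: [1.0, -0.7, -1.1]
opening: 0.0207
time: 18.3
ee_pos: [0.5611, 0.2195, 0.1038]
tcp_rot: [-89.9, 0.0, 111.4]
wrist_force: [0.2, -0.4, -1.9]
opening: 0.0203
18.3 [0.5611 0.2195 0.1038] [-8.9900e+01  1.0000e-02  1.1143e+02] 0.02034638517793786 [ 0.2 -0.4 -1.9]
bar 20002 s [-0.0906 -0.0164]
-0.088 [-0.0175  0.0174] 0.1151
-0.045 [-0.0107  0.0106] 0.1149
tabrect (array([493.3, 192.9]), array([36.5, 35.8]), -68.5)
```

Aligned within 1 mm. I lower slowly.

```bash
python3 -m jog '[[1,0,-0.02,-0.6,0,0,0],[1,0,-0.02,-1.2,0,0,0],[1,0,-0.02,-1.7,0,0,0],[1,0,-0.02,-2,0,0,0],[1,0,-0.02,-2,0,0,0]]' 60
python3 chk.py
python3 -m jog '[[1,0,0,-0.15,0,0,0],[1,0,0,-0.3,0,0,0],[1,0,0,-0.45,0,0,0],[1,0,0,-0.55,0,0,0],[1,0,0,-0.55,0,0,0]]' 60
python3 chk.py
```

```text
time: 18.85
ee_pos: [0.5608, 0.2177, 0.0529]
tcp_rot: [-89.9, -0.0, 111.3]
wrist_force: [0.3, 0.6, -1.5]
opening: 0.0202
18.85 [0.5608 0.2177 0.0529] [-89.85  -0.   111.31] 0.020183509106856172 [ 0.3  0.6 -1.5]
bar 20005 s [-0.0906 -0.0164]
-0.088 [-0.0175  0.0174] 0.0643
-0.045 [-0.0107  0.0107] 0.0641
tabrect (array([492.9, 191.2]), array([36.3, 35.7]), -68.7)
time: 19.4
ee_pos: [0.5614, 0.2182, 0.0405]
tcp_rot: [-90.0, 0.0, 111.3]
wrist_force: [0.3, 0.3, -1.3]
opening: 0.0204
19.4 [0.5614 0.2182 0.0405] [-89.96   0.   111.34] 0.02041570522813469 [ 0.3  0.3 -1.3]
bar 20039 s [-0.0906 -0.0164]
-0.088 [-0.0176  0.0175] 0.0517
-0.045 [-0.0107  0.0106] 0.0517
tabrect (array([493.5, 191.7]), array([36.5, 35.8]), -68.6)
```

View pics/chk.png

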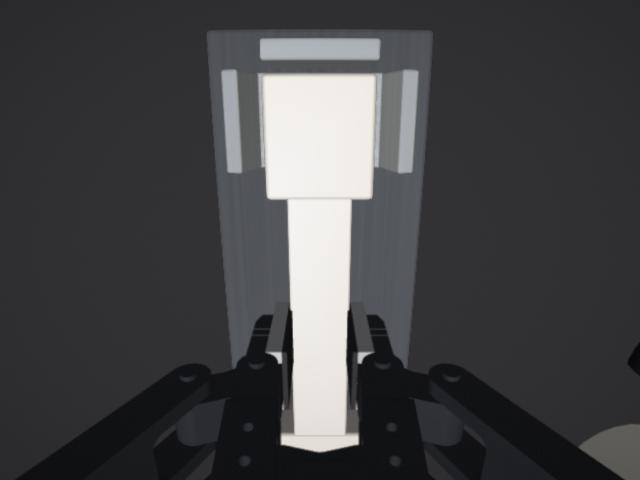

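The tab sits centrally between the cheeks: tab at columns 265–375, cheeks at 230 and 410. About 5.4 mm remains.

```bash
python3 -m jog '[[1,0,0,-0.08,0,0,0],[1,0,0,-0.15,0,0,0],[1,0,0,-0.19,0,0,0],[1,0,0,-0.19,0,0,0]]' 60
python3 chk.py
python3 -m jog '[[1,0,0,-0.02,0,0,0],[1,0,0,-0.035,0,0,0],[1,0,0,-0.035,0,0,0]]' 40
python3 chk.py
```

```text
time: 19.85
ee_pos: [0.5615, 0.2183, 0.0361]
tcp_rot: [-90.0, 0.0, 111.3]
wrist_force: [-0.4, 0.2, -1.7]
opening: 0.02
19.85 [0.5615 0.2183 0.0361] [-89.99   0.   111.34] 0.02004117825431249 [-0.4  0.2 -1.7]
bar 21917 s [-0.1025 -0.0164]
-0.088 [-0.0175  0.0175] 0.0472
-0.045 [-0.0107  0.0106] 0.0472
tabrect (array([488. , 189.8]), array([47.8, 39.5]), 21.3)
time: 20.2
ee_pos: [0.5616, 0.2183, 0.0354]
tcp_rot: [-90.0, -0.0, 111.3]
wrist_force: [0.1, 0.2, -1.1]
opening: 0.0205
20.2 [0.5616 0.2183 0.0354] [-90.    -0.   111.33] 0.020498779818570727 [ 0.1  0.2 -1.1]
bar 22580 s [-0.1026 -0.0165]
-0.088 [-0.0175  0.0175] 0.0465
-0.045 [-0.0107  0.0106] 0.0465
tabrect (array([488. , 189.8]), array([47.9, 39.8]), 21.2)
```

```bash
python3 -m jog '[[1,0,0,-0.02,0,0,0],[1,0,0,-0.03,0,0,0],[1,0,0,-0.03,0,0,0]]' 30
python3 -m jog '[[0.6,0,0,0,0,0,0],[0.5,0,0,0,0,0,0],[0.5,0,0,0,0,0,0],[0.5,0,0,0,0,0,0]]' 30
python3 -m jog '[[0.5,0,0,0.4,0,0,0],[0.5,0,0,1.2,0,0,0],[0.5,0,0,2.6,0,0,0],[0.3,0,0,4.4,0,0,0],[0,-0.5,-0.5,6,0,0,0]]'
python3 -m jog '[[0,0,0,1.2,0,0,0],[0,0,0,2,0,0,0],[0,0,0,2,0,0,0]]'
python3 - <<'E'
from h import *
o=bot.get_obs(); print(o['time'],o['ee_pos'])
im,m,T,uv,P,g=cloud('wrist'); save('w9.png',im)
a=np.radians(21.3); ax=np.array([np.cos(a),np.sin(a)]); L=P[:,:2]-[.5603,.2182]; s=L@ax; t=L@[-ax[1],ax[0]]
b=(abs(s)<.0925)&(abs(t)<.0195)&(P[:,2]>.038)&(P[:,2]<.06)
print('bar',rect(P[b]))
for c in (-.07,-.035,0,.035,.07):
    k=b&(abs(s-c)<.012); print(c,k.sum(),np.median(P[k][:,2]).round(4) if k.sum() else '',np.percentile(t[k],[1,99]).round(4) if k.sum() else '')
im,m,T,uv,P,g=cloud('side'); save('s9.png',im)
k=(abs(P[:,0]-.598)<.06)&(abs(P[:,1]+.2235)<.06)&(P[:,2]>.115); print('knob',rect(P[k]),P[k][:,2].max())
E
```

```text
time: 20.55
ee_pos: [0.5617, 0.2183, 0.0353]
tcp_rot: [-90.0, 0.0, 111.3]
wrist_force: [-2.7, -1.5, 4.7]
opening: 0.02
time: 20.95
ee_pos: [0.5616, 0.2183, 0.0345]
tcp_rot: [-90.0, 0.0, 111.3]
wrist_force: [0.0, 0.2, -1.2]
opening: 0.0425
time: 21.45
ee_pos: [0.5495, 0.2064, 0.1869]
tcp_rot: [-90.1, -0.0, 111.4]
wrist_force: [0.8, -0.2, 0.5]
opening: 0.0703
time: 21.75
ee_pos: [0.5499, 0.2061, 0.2389]
tcp_rot: [-90.3, 0.0, 111.3]
wrist_force: [-0.4, -0.5, -0.7]
opening: 0.0854
21.75 [0.54994562 0.20606805 0.23893576]
bar (array([560.5, 218. ]), array([179.4,  36.1]), 21.4)
-0.07 1349 0.0465 [-0.0183  0.0174]
-0.035 745 0.0466 [-0.0112  0.0105]
0 659 0.0464 [-0.0105  0.0104]
0.035 605 0.0464 [-0.0106  0.0101]
0.07 904 0.0464 [-0.018   0.0172]
knob (array([ 598.4, -219.8]), array([71.6, 20.7]), -7.2) 0.1335831553613942
```

View pics/w9.png

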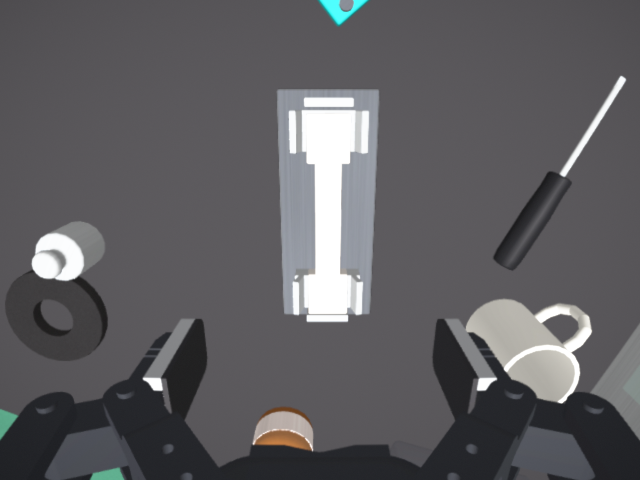

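View pics/s9.png

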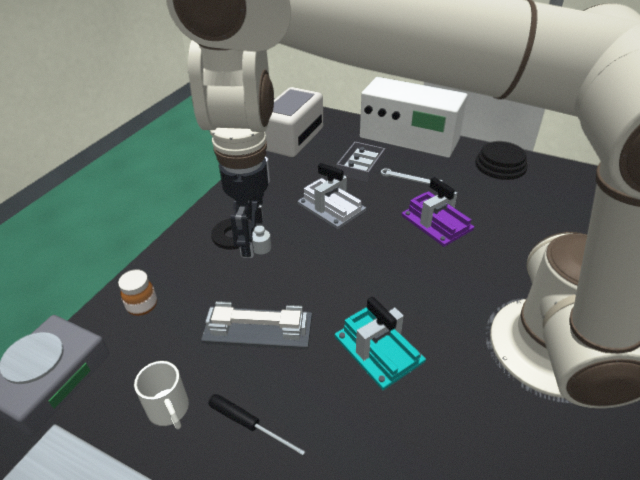

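The bar lies home in both saddles: wrist view (328,205), side view (258,318). Its top is at 0.0465 all along. The clamp is still open and the bystanders are in place, so I hand the job in.

```bash
python3 -c "
from workcell import bot; print(bot.job_done())"
```

```text
the job is handed in; nothing more can be done
None
```

The test bar now lies flat, home in both saddles of the inspection rest. The clamp is open, and I handed the job in at about 22 s of the 72 s.

1. **Clamp:** I turned the black knob clockwise by 159° (2.78 rad). It rose about 5.6 mm, which matches the thread. I didn't feel the open stop.
2. **Laying down:** I drew the bar out 100 mm by its free tab, laid it flat on the bench (top at 16.4 mm) and let go.
3. **Inspection rest:** I took the bar again by its waist, lowered it in until I felt light contact (about 5 N), and released it.

**Last checks:**
- The bar centre is at (0.5605, 0.218) with yaw 21.4°. The rest measured (0.5603, 0.2182) and 21.3°, so they agree within about 0.3 mm.
- The bar's top is 46.4–46.6 mm above the bench from end to end. 46 mm would be exactly home, so the difference is within measuring error.
- The knob stayed open, and in the last wrist and side views the other objects look unmoved.
- The top camera gave too few depth points on the knob, the bar tab and the rest, so those positions come from the wrist camera. The side camera confirmed the clamp end to within a few millimetres; the rest was measured with the wrist camera alone, from two places.

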